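# Fetch the check weight from its sliding-lid box for the sample scale

### The job

The sample scale has to be checked before the morning's coffee roasts. Slide the dark walnut lid of the check-weight box all the way open along its grooves and leave it open, then lift out the brass check weight and stand it upright in the middle of the scale's round steel pan. Keep the white-lidded box shut.

Things in the scene. Friction and masses are not known exactly. Their poses are not given: they have to be found in the camera images.
- walnut_box: Pale wooden box with dark walnut sliding lid, fixed, 150 (x) x 140 (y) x 86 mm high. Origin: centre of its underside on the table, z up. Walls 10 mm, inner floor at 8 mm height, compartment 130 x 120 mm centred. The front (-x) wall is only 72 mm high: the lid leaves over it, along the box's -x, roughly towards the robot. Lid's upper face 80 mm above the table, side lips 86 mm.
- walnut_lid (a joint): Opening of the walnut lid, m: 0 shut, 0.13 at its end stop (compartment uncovered; it cannot come off). Starts 0 to 15 mm ajar. Slides with about 2 N, stays where left. Its red-brown bar grip, 18 (box x) x 50 (box y) mm, stands 30 mm up from the lid (top 110 mm above the table); shut, it is centred over the box's origin, and moves along the box's -x by this value.
- check_weight: Brass check weight, 0.2 kg: upright cylinder 26 mm in diameter, 58 mm high, with a shallow groove 32 to 39 mm up and a straight head above it. Origin: centre of its underside, z along its axis. It stands loose on the floor of the walnut-lidded box within 10 mm of the middle, hidden until the lid is open.
- pan (a point): Centre of the upper face of the scale's round steel pan, 120 mm in diameter, flat, 50 mm above the table. The scale is a grey instrument 170 x 150 mm, fixed to the table; the pan does not move under load.
- white_lid (a joint): How far the lid of the other box has been slid open, m. That box is the same pale box but with a white lid and white grip; it stays shut at 0.

How it is judged (in metres and radians):
On the way, in this order (a step that is already met when the one before it is completed fails the run):
1. the walnut lid is slid open (at least 115 of its 130 mm) with the weight still standing in the box (value of joint walnut_lid above 0.115 m and z of check_weight in the frame of walnut_box below 0.03 m), for 0.2 s.
2. the weight is lifted clear of the box (its underside above the box's 86 mm rim) (height (world z) of check_weight above 0.088 m), for 0.1 s.
At the end, for the whole second after the job is handed in: The check weight stands upright (within 10 degrees) and at rest on the scale's pan, its axis within 25 mm of the pan's centre, let go; the walnut lid is still open by at least 115 mm and the white lid is shut (within 20 mm) (horizontal distance between check_weight and pan below 0.025 m and z of check_weight in the frame of pan between -0.005 and 0.006 m and angle between check_weight's own z axis and vertical below 0.175 rad and linear speed of check_weight below 0.02 m/s and value of joint walnut_lid above 0.115 m and value of joint white_lid below 0.02 m); the robot touches nothing.
It fails at once if the white-lidded box is opened (its lid slid more than 20 mm) (value of joint white_lid above 0.02 m).
It also fails if it takes over 48 s, if anything falls off the work surface, if the arm or the gripper's body presses on something with over 40 N, if the wrist force passes 120 N, or if a joint passes its speed limit or range.

### The arm

A 6-joint arm with a two-finger parallel gripper is mounted at the origin on the work surface. World frame = base frame: x ahead of the robot, y to its left, z up, the work surface at z = 0. Lengths are in mm, angles in rad, forces in N, time in s.
With the tool pointing down it reaches from about 425 to 925 mm from the base axis. Payload 12.5 kg.
Tool frame: the origin (TCP) lies at the very end of the fingers, on their centre line; the grasp point (between the pads) lies 19 mm behind it; z points along the fingers, y is the line along which they close (so a half turn about z gives the same grasp; the last joint's range is limited). The gripper opens to 85 mm and grips with 20 to 120 N. Pads are 22 mm wide; open, the fingers measure 114 mm over their backs; the gripper's body (76 mm by 85 mm) begins 54 mm behind the grasp point. The pads swing forward as they close: fully open they stand 13 mm farther back than shut.
Start: joints at [-1.344, 0.491, 1.559, -0, 1.092, -0.106], TCP at [204.205, -590.716, 231.327] pointing down, gripper open.
Joint ranges: [-3.1, 3.1], [-0.84, 2.19], [0.05, 2.79], [-1.13, 4.28], [0.06, 2.93], [-2.69, 2.69]. Speed limits (rad/s): [2.22, 2.22, 2.79, 3.14, 3.14, 3.14].

### API

Orientations are given as a 3x3 rotation matrix whose columns are the frame's x, y, z axes.
In Python, from plant import observe, eyes, ticket gives the robot as it stands. The module is installed in compiled form; this text tells all that it offers.
- The arm moves only by the tool play_rows, never from a script. Its argument "plan" is a list of rows, each a list of 7 numbers: the shift along the tool's x, y, z in cm, then the turn, a rotation vector about the tool's x, y, z in degrees, then the opening, from -1 (shut) to 1 (fully open). A call has 1 to 12 rows; each row shifts and turns the commanded pose from where the row before left it, along the tool's axes as they then stand; what a row does not reach is not made up. A row lasts 1/12 s, in which the tool goes at most 41.7 mm and 7.16 degrees, less where a joint would pass 70% of its speed; a pose out of reach is approached as far as the arm can. A call is refused whole if a number of a shift passes 4.17 or a number of a turn 7.16, either way. A call with a gripper value outside its range is refused whole. The fingers move at their own pace and stop on an object; "squeeze" is the grip in N (left out, the last holds). Time passes only in rows, so rows that do not move let the fingers close. It gives the time, the measured TCP pose, the force, the opening and the grip force at its end, in the units of the state.
- observe(): the state, without advancing time (a new reading comes with each control period).
- eyes.snapshot(name): name is "side" or "top" or "wrist"; returns a dict with "img" (384x512x3 uint8, red, green, blue), "fx", "fy", "cx", "cy" (pixels), "cam_to_world" (4x4, takes a point from camera to world coordinates); the wrist camera has in their place "hand_eye" (4x4, takes a point from camera to tool coordinates, whose origin is the TCP and whose axes are the flange's). Camera axes: x right, y down, z forward; pixel columns grow to the right and rows downward; lengths in mm; the calibration is good to about 2 mm. A picture is of the moment at which its call begins: read the wrist's pose just before it. There is no depth.
- ticket.finish_job(): hands the job in; it is judged then, once.
The state is a dict: "clock": time; "qpos": joint angles; "qd": joint speeds; "joint_torque": joint torques, N m; "position": TCP position; "eef_rot": TCP orientation; "force": force on the tool from outside, world axes, zero at the start; "wrist_torque": the same for the moment, N m; "opening": finger opening in mm; "grip_force": force on a finger pad.
Only numpy, scipy, OpenCV 4.12 (cv2) and the standard library are available. Lean on these libraries where they do the work, as an engineer would, in place of code of your own. Each camera call takes 0.05 s, during which the arm holds its last target. There are 200 camera calls.

## Working session

There is one attempt and no reset: what is moved stays moved. The work goes in short steps, Python scripts to look and compute and a tool call to move; the robot and the scene stay as the last step left them, time stands still between calls to the robot, and variables do not carry over. Pictures are saved under pics/ and viewed, at most 10 in all, crops included, and the job is handed in when it is done.

Besides the shell and the picture viewer there is one more tool, called after "Emit:" as name([rows], argument=value, ...), one row to a line, values as JSON. play_rows: Moves the arm, as the interface text tells. Its arguments: {"type":"object","properties":{"plan":{"type":"array"},"squeeze":{"type":"number"}},"required":["plan"]}

```bash
mkdir -p pics; python3 - <<'E'
from plant import observe, eyes
import cv2,numpy as np
o=observe();print(o['clock'],o['position'],np.round(o['eef_rot'],3).tolist(),o['opening'])
a=[]
for n in('top','side'):
    s=eyes.snapshot(n);np.savez('pics/'+n+'0.npz',**{k:v for k,v in s.items()})
    print(n,s['fx'],s['cx'],s['cy'],np.round(s['cam_to_world'],3).tolist());cv2.imwrite('pics/%s0.png'%n,s['img'][:,:,::-1])
E
```

```text
0.0 [ 204.12457473 -590.47126967  230.71478489] [[0.945, 0.327, -0.0], [0.327, -0.945, 0.001], [0.0, -0.001, -1.0]] 85.91467518361517
top 386.35059387539434 258.3295388541523 185.14624112915024 [[0.017, -0.981, 0.191, 446.947], [-1.0, -0.016, 0.005, -16.478], [-0.001, -0.192, -0.981, 953.482], [0.0, 0.0, 0.0, 1.0]]
side 447.68233523156437 253.71325855937854 191.2143494227755 [[-0.748, -0.35, 0.564, -5.096], [-0.664, 0.389, -0.639, 666.549], [0.004, -0.852, -0.524, 626.374], [0.0, 0.0, 0.0, 1.0]]
```

View pics/top0.png

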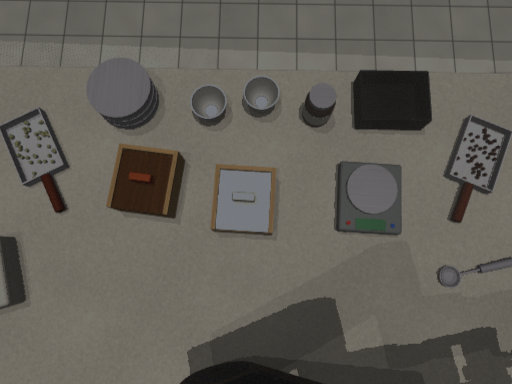

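View pics/side0.png

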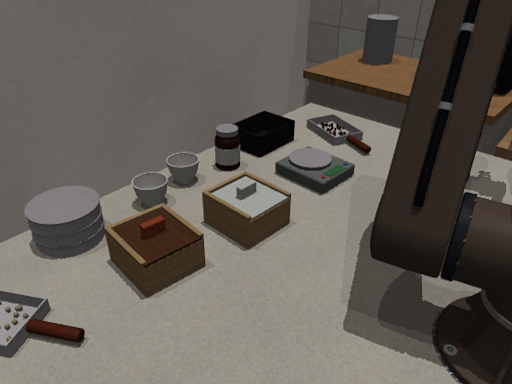

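The top view shows the walnut box near (147,181) with its grip at (140,178), the white box at (245,200) and the pan at (372,189). In the side view the grip is at (153,227) and the pan at (310,158).

```bash
cat > h.py <<'E'
import numpy as np,cv2
def ray(s,uv,z,T=None):
    T=s['cam_to_world'] if T is None else T
    uv=np.atleast_2d(uv).astype(float)
    d=np.c_[(uv[:,0]-s['cx'])/s['fx'],(uv[:,1]-s['cy'])/s['fy'],np.ones(len(uv))]@T[:3,:3].T
    o=T[:3,3]; return o+d*((z-o[2])/d[:,2])[:,None]
def big(m,n=1):
    c,_=cv2.findContours(m.astype(np.uint8),cv2.RETR_EXTERNAL,cv2.CHAIN_APPROX_NONE)
    return sorted(c,key=cv2.contourArea)[-n:][::-1]
def tcp(o):
    T=np.eye(4);T[:3,:3]=o['eef_rot'];T[:3,3]=o['position'];return T
E
python3 - <<'E'
from h import *
s=np.load('pics/top0.npz');I=s['img'].astype(int);R,G,B=I[...,0],I[...,1],I[...,2]
hsv=cv2.cvtColor(s['img'],cv2.COLOR_RGB2HSV)
print('grip px',I[178,140],'lid',I[195,140],'side',I[200,177],'rim',I[153,150],'pan',I[189,372],'body',I[215,345],'w',I[185,230])
roi=np.zeros(R.shape,bool);roi[135:225,100:190]=1
def rect(m,z,n):
    c=big(m)[0][:,0]; P=ray(s,c,z)[:,:2].astype(np.float32); r=cv2.minAreaRect(P); print(n,len(c),np.round(r[0],1),np.round(r[1],1),round(r[2],1),'px',c.mean(0).round(1)); return P
rect(roi&(R>1.9*G+20)&(R>90),110,'grip')
dark=roi&(R<95)
P=rect(dark,80,'lid'); 
c=big(dark)[0]; print(cv2.approxPolyDP(c,6,True)[:,0].tolist())
roi[:]=0;roi[155:222,330:410]=1
pan=roi&(R>95)
c=big(pan)[0];P=ray(s,c[:,0],50)[:,:2].astype(np.float32);print('pan',cv2.fitEllipse(P))
roi[:]=0;roi[155:240,205:285]=1
rect(roi&(abs(R-B)<30)&(R>120),80,'white')
vis=cv2.resize(s['img'][130:240,90:290],None,fx=4,fy=4,interpolation=2)
cv2.imwrite('pics/c.png',vis[...,::-1])
E
```

```text
grip px [97 45 25] lid [50 31 18] side [50 43 34] rim [42 30 22] pan [103 101 103] body [73 75 74] w [118 122 128]Traceback (most recent call last):
  File "<stdin>", line 8, in <module>
  File "<stdin>", line 7, in rect
IndexError: list index out of range
```

```bash
python3 - <<'E'
from h import *
s=np.load('pics/top0.npz');I=s['img'].astype(int);R,G,B=I[...,0],I[...,1],I[...,2]
roi=np.zeros(R.shape,bool);roi[135:225,100:190]=1
def rect(m,z,n):
    cs=big(m)
    if not cs: print(n,'none');return
    c=cs[0][:,0]; P=ray(s,c,z)[:,:2].astype(np.float32); r=cv2.minAreaRect(P); print(n,len(c),np.round(r[0],1),np.round(r[1],1),round(r[2],1),'px',c.mean(0).round(1), 'approx',cv2.approxPolyDP(cs[0],5,True)[:,0].tolist())
rect(roi&(R>1.9*G)&(R>75),110,'grip')
rect(roi&(R>75)&(R>1.25*B),86,'wood')
rect(roi&(R<75)&(R>1.7*B),80,'lid')
roi[:]=0;roi[155:222,330:410]=1
c=big(roi&(R>88))[0];P=ray(s,c[:,0],50)[:,:2].astype(np.float32);print('pan',cv2.fitEllipse(P))
roi[:]=0;roi[155:240,205:285]=1
rect(roi&(B>R)&(R>90),80,'white')
vis=cv2.resize(s['img'][130:240,90:290],None,fx=4,fy=4,interpolation=2)
cv2.imwrite('pics/c.png',cv2.convertScaleAbs(vis[...,::-1],alpha=1.6))
E
```

```text
grip 50 [627.3 253.8] [46.  14.8] 83.2 px [139.  176.3] approx [[130, 172], [129, 178], [149, 180]]
wood 359 [629.5 254.8] [141.4 151.5] 83.2 px [143.6 170.5] approx [[119, 143], [106, 206], [123, 147], [171, 153], [166, 214], [178, 151]]
lid 222 [622.4 254.7] [125.6 145.2] 83.3 px [142.2 181.9] approx [[123, 148], [111, 206], [164, 215], [172, 155]]
pan ((620.0934448242188, -282.4441833496094), (115.71842956542969, 116.29898071289062), 140.4213104248047)
white 216 [581.8  21.1] [118.3 137. ] 87.4 px [243.5 200.9] approx [[221, 170], [216, 228], [267, 231], [270, 173]]
```

View pics/c.png

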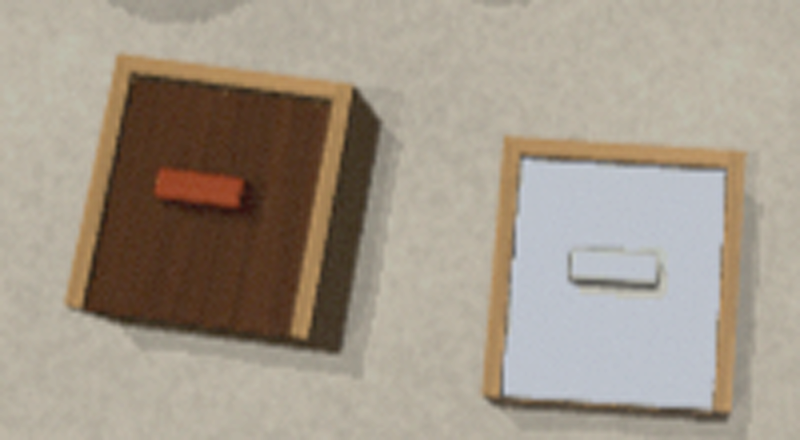

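The crop shows the walnut lid almost shut, with the box yawed about -6.8° and the red grip centred near crop (200,187). The measured sizes (141 x 151 mm box, 116 mm pan, 46 mm grip) match those given. I'll turn the tool, then travel to above the grip.

Emit:
play_rows([
  [0, 0, 0, 0, 0, -7.12, 1],
  [0, 0, 0, 0, 0, -7.12, 1],
  [0, 0, 0, 0, 0, -7.12, 1],
  [0, 0, 0, 0, 0, -7.12, 1],
  [0, 0, 0, 0, 0, -7.12, 1],
  [0, 0, 0, 0, 0, -7.12, 1],
  [0, 0, 0, 0, 0, -7.12, 1],
  [0, 0, 0, 0, 0, -7.12, 1],
  [0, 0, 0, 0, 0, -7.12, 1],
  [0, 0, 0, 0, 0, 0, 1],
])

```text
clock: 0.93
position: [204.2, -590.6, 231.0]
eef_rot: [[0.114, 0.994, -0.0], [0.994, -0.114, 0.001], [0.001, -0.0, -1.0]]
force: [0.0, -0.0, 0.4]
opening: 85.5
grip_force: 0.0
```

Emit:
play_rows([
  [3.7, 1.33, 0, 0, 0, 0, 1],
  [3.7, 1.33, 0, 0, 0, 0, 1],
  [3.7, 1.33, 0, 0, 0, 0, 1],
  [3.7, 1.33, 0, 0, 0, 0, 1],
  [3.7, 1.33, 0, 0, 0, 0, 1],
  [3.7, 1.33, 0, 0, 0, 0, 1],
  [3.7, 1.33, 0, 0, 0, 0, 1],
  [3.7, 1.33, 0, 0, 0, 0, 1],
  [3.7, 1.33, 0, 0, 0, 0, 1],
  [3.7, 1.33, 0, 0, 0, 0, 1],
  [3.7, 1.33, 0, 0, 0, 0, 1],
  [3.7, 1.33, 0, 0, 0, 0, 1],
])

```text
clock: 1.93
position: [416.0, -167.1, 231.4]
eef_rot: [[0.124, 0.992, 0.0], [0.992, -0.124, -0.0], [-0.0, 0.0, -1.0]]
force: [1.0, -1.1, 0.3]
opening: 85.6
grip_force: 0.0
```

Emit:
play_rows([
  [3.7, 1.33, 0, 0, 0, 0, 1],
  [3.7, 1.33, 0, 0, 0, 0, 1],
  [3.7, 1.33, 0, 0, 0, 0, 1],
  [3.7, 1.33, 0, 0, 0, 0, 1],
  [3.7, 1.33, 0, 0, 0, 0, 1],
  [3.7, 1.33, 0, 0, 0, 0, 1],
  [3.7, 1.33, 0, 0, 0, 0, 1],
  [3.7, 1.33, 0, 0, 0, 0, 1],
  [3.7, 1.33, 0, 0, 0, 0, 1],
  [3.7, 1.33, 0, 0, 0, 0, 1],
  [0, 0, 0, 0, 0, 0, 1],
  [0, 0, 0, 0, 0, 0, 1],
])

```text
clock: 2.93
position: [591.8, 184.1, 230.3]
eef_rot: [[0.121, 0.993, -0.001], [0.993, -0.121, -0.0], [-0.0, -0.001, -1.0]]
force: [-0.0, 0.1, -0.2]
opening: 85.2
grip_force: 0.0
```

```bash
cat > w.py <<'E'
from h import *
from plant import observe,eyes
def wrist():
    o=observe(); s=eyes.snapshot('wrist'); T=tcp(o)@s['hand_eye']; return o,s,T
E
python3 - <<'E'
from w import *
o,s,T=wrist()
print(o['clock'],o['position'],np.round(o['eef_rot'],3).tolist(),o['qpos'],o['force'])
cv2.imwrite('pics/w1.png',s['img'][...,::-1]);np.savez('pics/w1.npz',T=T,**s)
E
```

```text
2.9333 [591.81319564 184.1433358  230.34760649] [[0.121, 0.993, -0.001], [0.993, -0.121, -0.0], [-0.0, -0.001, -1.0]] [ 1.95178534e-01  4.84813560e-01  1.57270045e+00 -1.33934614e-04
  1.08524411e+00  3.16041093e-01] [-0.02996989  0.05931164 -0.18376523]
```

View pics/w1.png

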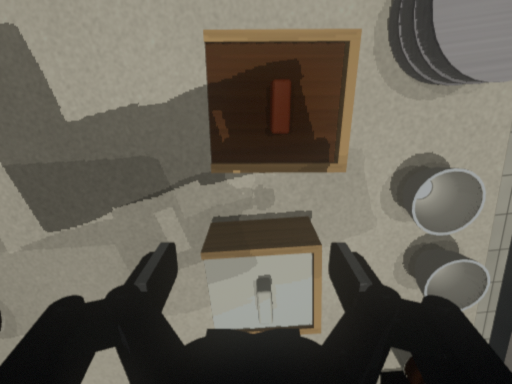

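The wrist view shows the walnut box (corners about (205,30) to (350,172)), its grip at (281,106), and the white box below it. I'll measure the grip from here.

```bash
python3 - <<'E'
from h import *
s=np.load('pics/w1.npz');T=s['T'];I=s['img'].astype(int);R,G,B=I[...,0],I[...,1],I[...,2]
print(I[106,281],I[60,290],I[110,240])
roi=np.zeros(R.shape,bool);roi[70:145,262:300]=1
h=cv2.cvtColor(s['img'],cv2.COLOR_RGB2HSV)
for t in(2.0,2.3):
    m=roi&(R>t*G)&(R>55)
    c=big(m)[0];print(cv2.boundingRect(c));P=ray(s,c[:,0],110,T)[:,:2].astype(np.float32);print(cv2.minAreaRect(P))
# box rim corners at z=86
P=ray(s,[[205,30],[361,30],[347,173],[211,172]],86,T)[:,:2]
print(P.round(1).tolist(),P.mean(0)); d=P[1]-P[0];print(np.linalg.norm(d),np.degrees(np.arctan2(d[1],d[0])),np.linalg.norm(P[2]-P[1]))
E
```

```text
[81 37 23] [49 32 21] [42 27 16]
(272, 79, 19, 54)
((626.9732055664062, 258.18072509765625), (47.77008056640625, 16.694887161254883), 84.37088012695312)
(272, 117, 2, 2)
((617.9097900390625, 248.81793212890625), (0.654477059841156, 1.3405354022979736), 39.65434646606445)
[[564.2, 334.5], [710.2, 316.6], [696.0, 177.9], [546.2, 197.3]] [629.15192357 256.59770313]
147.0702311309142 -6.988732595698683 139.37936617046373
```

Emit:
play_rows([
  [3.79, 1.32, 0, 0, 0, 0, 1],
  [3.79, 1.32, 0, 0, 0, 0, 1],
  [0, 0, 0, 0, 0, 0, 1],
  [0, 0, 3.0, 0, 0, 0, 1],
  [0, 0, 3.0, 0, 0, 0, 1],
  [0, 0, 3.0, 0, 0, 0, 1],
  [0, 0, 3.0, 0, 0, 0, 1],
  [0, 0, 1.6, 0, 0, 0, 1],
  [0, 0, 1.0, 0, 0, 0, 1],
  [0, 0, 0, 0, 0, 0, 1],
  [0, 0, 0, 0, 0, 0, 1],
])

```text
clock: 3.9
position: [627.4, 253.9, 85.9]
eef_rot: [[0.121, 0.993, 0.0], [0.993, -0.121, -0.0], [-0.0, 0.0, -1.0]]
force: [-0.8, 0.2, 0.5]
opening: 85.0
grip_force: 0.0
```

Emit:
play_rows([
  [0, 0, 0, 0, 0, 0, -1],
  [0, 0, 0, 0, 0, 0, -1],
  [0, 0, 0, 0, 0, 0, -1],
  [0, 0, 0, 0, 0, 0, -1],
  [0, 0, 0, 0, 0, 0, -1],
  [0, 0, 0, 0, 0, 0, -1],
  [0, 0, 0, 0, 0, 0, -1],
  [0, 0, 0, 0, 0, 0, -1],
  [0, 0, 0, 0, 0, 0, -1],
  [0, 0, 0, 0, 0, 0, -1],
], squeeze=40)

```text
clock: 4.73
position: [627.2, 254.7, 85.7]
eef_rot: [[0.119, 0.993, 0.0], [0.993, -0.119, 0.0], [0.0, 0.0, -1.0]]
force: [-1.7, -1.1, 5.2]
opening: 16.8
grip_force: 42.7
```

Emit:
play_rows([
  [0, -0.5, 0, 0, 0, 0, -1],
  [0, -1.0, 0, 0, 0, 0, -1],
  [0, -1.5, 0, 0, 0, 0, -1],
  [0, -1.5, 0, 0, 0, 0, -1],
  [0, -1.5, 0, 0, 0, 0, -1],
  [0, -1.5, 0, 0, 0, 0, -1],
  [0, -1.5, 0, 0, 0, 0, -1],
  [0, -1.5, 0, 0, 0, 0, -1],
  [0, -1.2, 0, 0, 0, 0, -1],
  [0, -0.8, 0, 0, 0, 0, -1],
  [0, 0, 0, 0, 0, 0, -1],
  [0, 0, 0, 0, 0, 0, -1],
])

```text
clock: 5.73
position: [501.9, 269.4, 85.7]
eef_rot: [[0.119, 0.993, -0.0], [0.993, -0.119, -0.001], [-0.001, -0.0, -1.0]]
force: [-1.2, -3.5, 7.9]
opening: 17.4
grip_force: 43.0
```

Emit:
play_rows([
  [0, 0, 0, 0, 0, 0, 1],
  [0, 0, 0, 0, 0, 0, 1],
  [0, 0, 0, 0, 0, 0, 1],
  [0, 0, 0, 0, 0, 0, 1],
  [0, 0, 0, 0, 0, 0, 1],
  [0, 0, -3.0, 0, 0, 0, 1],
  [0, 0, -3.6, 0, 0, 0, 1],
  [0, 0, -3.6, 0, 0, 0, 1],
  [-1.4, 2.6, -3.6, 0, 0, 0, 1],
  [-1.9, 3.4, 0, 0, 0, 0, 1],
  [-1.9, 3.4, 0, 0, 0, 0, 1],
  [-1.9, 3.4, 0, 0, 0, 0, 1],
])

```text
clock: 6.73
position: [620.2, 184.7, 220.4]
eef_rot: [[0.119, 0.993, 0.001], [0.993, -0.119, 0.0], [0.0, 0.001, -1.0]]
force: [0.1, 0.5, -0.3]
opening: 85.6
grip_force: 0.0
```

Emit:
play_rows([
  [0, 0, 0, 0, 0, 0, 1],
  [0, 0, 0, 0, 0, 0, 1],
  [0, 0, 0, 0, 0, 0, 1],
])

```text
clock: 6.98
position: [618.6, 185.5, 219.0]
eef_rot: [[0.12, 0.993, -0.001], [0.993, -0.12, -0.0], [-0.0, -0.001, -1.0]]
force: [-0.1, 0.7, 0.6]
opening: 85.5
grip_force: 0.0
```

```bash
python3 - <<'E'
from w import *
o,s,T=wrist()
print(o['clock'],o['position'],np.round(o['eef_rot'],3).tolist())
cv2.imwrite('pics/w2.png',cv2.convertScaleAbs(s['img'][...,::-1],alpha=1.5));np.savez('pics/w2.npz',T=T,**s)
E
```

```text
6.9833 [618.63131186 185.54161755 218.97146433] [[0.12, 0.993, -0.001], [0.993, -0.12, -0.0], [-0.0, -0.001, -1.0]]
```

View pics/w2.png

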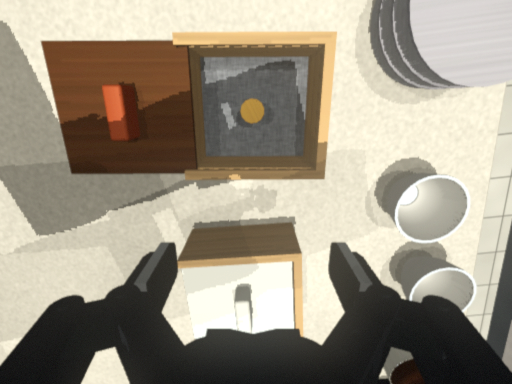

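The lid is fully open, with its grip near (122,112). The brass head is visible as a disc at about (252,111).

```bash
python3 - <<'E'
from h import *
s=np.load('pics/w2.npz');T=s['T'];I=s['img'].astype(int);R,G,B=I[...,0],I[...,1],I[...,2]
roi=np.zeros(R.shape,bool);roi[85:140,225:285]=1
c=big(roi&(R>1.6*B)&(R>60))[0];P=ray(s,c[:,0],66,T)[:,:2].astype(np.float32);print(cv2.fitEllipse(P),cv2.minEnclosingCircle(P))
c=big((R>2*G)&(R>80)&(np.arange(512)<160)[None])[0];P=ray(s,c[:,0],110,T)[:,:2].astype(np.float32);r=cv2.minAreaRect(P);print(r)
t=T[:3,:3]; 
E
```

```text
((625.7607421875, 257.8528747558594), (24.642223358154297, 25.05901527404785), 158.46942138671875) ((625.7608642578125, 257.8538513183594), 12.929810523986816)
((503.1805114746094, 272.97900390625), (46.18081283569336, 17.001564025878906), 82.84636688232422)
```

Emit:
play_rows([
  [3.6, -0.1, 0, 0, 0, 0, 0.4],
  [3.5, -0.1, 0, 0, 0, 0, 0.4],
  [0, 0, 0, 0, 0, 0, 0.4],
  [0, 0, 3.0, 0, 0, 0, 0.4],
  [0, 0, 3.0, 0, 0, 0, 0.4],
  [0, 0, 3.0, 0, 0, 0, 0.4],
  [0, 0, 0, 0, 0, 0, 0.4],
  [0, 0, 0, 0, 0, 0, 0.4],
  [0, 0, 0, 0, 0, 0, 0.4],
])

```text
clock: 7.78
position: [625.9, 257.0, 131.3]
eef_rot: [[0.119, 0.993, 0.002], [0.993, -0.119, 0.0], [0.001, 0.002, -1.0]]
force: [-0.2, 0.2, 0.5]
opening: 59.8
grip_force: 0.0
```

Emit:
play_rows([
  [0, 0, 2.0, 0, 0, 0, 0.4],
  [0, 0, 2.0, 0, 0, 0, 0.4],
  [0, 0, 2.0, 0, 0, 0, 0.4],
  [0, 0, 2.0, 0, 0, 0, 0.4],
  [0, 0, 1.5, 0, 0, 0, 0.4],
  [0, 0, 0, 0, 0, 0, 0.4],
  [0, 0, 0, 0, 0, 0, 0.4],
])

```text
clock: 8.37
position: [626.2, 256.6, 36.0]
eef_rot: [[0.119, 0.993, 0.001], [0.993, -0.119, 0.0], [0.001, 0.001, -1.0]]
force: [-0.1, -0.2, 0.1]
opening: 59.8
grip_force: 0.0
```

Emit:
play_rows([
  [0, 0, 0, 0, 0, 0, 0.1],
  [0, 0, 0, 0, 0, 0, -0.1],
  [0, 0, 0, 0, 0, 0, -0.25],
  [0, 0, 0, 0, 0, 0, -0.35],
  [0, 0, 0, 0, 0, 0, -0.5],
  [0, 0, 0, 0, 0, 0, -0.7],
  [0, 0, 0, 0, 0, 0, -1],
  [0, 0, 0, 0, 0, 0, -1],
  [0, 0, 0, 0, 0, 0, -1],
  [0, 0, 0, 0, 0, 0, -1],
], squeeze=45)

```text
clock: 9.2
position: [626.0, 256.4, 35.5]
eef_rot: [[0.119, 0.993, 0.001], [0.993, -0.119, 0.0], [0.0, 0.001, -1.0]]
force: [-0.8, -0.6, 5.4]
opening: 24.5
grip_force: 43.9
```

Emit:
play_rows([
  [0, 0, -0.8, 0, 0, 0, -1],
  [0, 0, -1.6, 0, 0, 0, -1],
  [0, 0, -2.0, 0, 0, 0, -1],
  [0, 0, -2.0, 0, 0, 0, -1],
  [0, 0, -2.0, 0, 0, 0, -1],
  [0, 0, -2.0, 0, 0, 0, -1],
  [0, 0, -2.0, 0, 0, 0, -1],
  [0, 0, -1.6, 0, 0, 0, -1],
  [0, 0, -1.0, 0, 0, 0, -1],
  [0, 0, -0.4, 0, 0, 0, -1],
  [0, 0, 0, 0, 0, 0, -1],
  [0, 0, 0, 0, 0, 0, -1],
])

```text
clock: 10.2
position: [625.2, 256.2, 187.7]
eef_rot: [[0.119, 0.993, -0.001], [0.993, -0.119, -0.0], [-0.001, -0.001, -1.0]]
force: [-1.2, -0.1, -1.9]
opening: 24.7
grip_force: 44.4
```

```bash
python3 - <<'E'
from w import *
o,s,T=wrist(); t=eyes.snapshot('side')
print(o['clock'],o['position'],o['opening'],o['force'])
v=np.vstack([s['img'],t['img']])[:, :]
v=np.hstack([s['img'][150:384,100:400],t['img'][90:324,40:340]])
cv2.imwrite('pics/w3.png',cv2.convertScaleAbs(v[...,::-1],alpha=1.5))
E
```

```text
10.2 [625.19688061 256.23652746 187.71976865] 24.704325479268444 [-1.17522573 -0.10305986 -1.85098583]
```

View pics/w3.png

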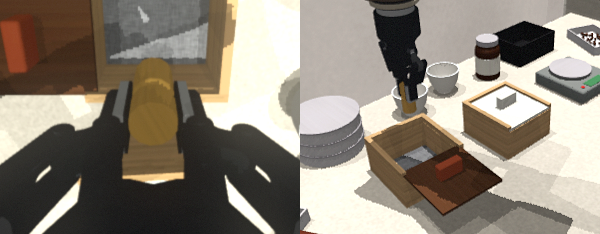

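The left half shows the brass weight held between the pads. The right half (side view) shows it upright above the open box, with the white lid shut. Next is the move to the pan.

Emit:
play_rows([
  [-0.9, 0.1, 0, 0, 0, 0, -1],
  [-1.8, 0.2, 0, 0, 0, 0, -1],
  [-2.7, 0.3, 0, 0, 0, 0, -1],
  [-2.7, 0.3, 0, 0, 0, 0, -1],
  [-2.7, 0.3, 0, 0, 0, 0, -1],
  [-2.7, 0.3, 0, 0, 0, 0, -1],
  [-2.7, 0.3, 0, 0, 0, 0, -1],
  [-2.7, 0.3, 0, 0, 0, 0, -1],
  [-2.7, 0.3, 0, 0, 0, 0, -1],
  [-2.7, 0.3, 0, 0, 0, 0, -1],
  [-2.7, 0.3, 0, 0, 0, 0, -1],
  [-2.7, 0.3, 0, 0, 0, 0, -1],
])

```text
clock: 11.3
position: [622.3, -44.4, 188.0]
eef_rot: [[0.119, 0.993, -0.001], [0.993, -0.119, -0.0], [-0.0, -0.001, -1.0]]
force: [0.3, 0.3, -2.1]
opening: 24.4
grip_force: 44.4
```

Emit:
play_rows([
  [-2.7, 0.3, 0, 0, 0, 0, -1],
  [-2.7, 0.3, 0, 0, 0, 0, -1],
  [-2.7, 0.3, 0, 0, 0, 0, -1],
  [-2.7, 0.3, 0, 0, 0, 0, -1],
  [-2.7, 0.3, 0, 0, 0, 0, -1],
  [-2.7, 0.3, 0, 0, 0, 0, -1],
  [-2.7, 0.3, 0, 0, 0, 0, -1],
  [-2.2, 0.2, 0, 0, 0, 0, -1],
  [-1.5, 0.2, 0, 0, 0, 0, -1],
  [-0.8, 0.1, 0, 0, 0, 0, -1],
  [-0.4, 0, 0, 0, 0, 0, -1],
  [0, 0, 0, 0, 0, 0, -1],
])

```text
clock: 12.3
position: [620.1, -282.0, 188.2]
eef_rot: [[0.12, 0.993, -0.001], [0.993, -0.12, 0.0], [0.0, -0.001, -1.0]]
force: [1.4, 1.4, -2.0]
opening: 24.5
grip_force: 44.4
```

Emit:
play_rows([
  [0, 0, 1.5, 0, 0, 0, -1],
  [0, 0, 2.0, 0, 0, 0, -1],
  [0, 0, 2.0, 0, 0, 0, -1],
  [0, 0, 1.5, 0, 0, 0, -1],
  [0, 0, 1.0, 0, 0, 0, -1],
  [0, 0, 0.5, 0, 0, 0, -1],
  [0, 0, 0, 0, 0, 0, -1],
  [0, 0, 0, 0, 0, 0, -1],
])

```text
clock: 12.97
position: [620.7, -281.6, 104.2]
eef_rot: [[0.119, 0.993, 0.001], [0.993, -0.119, -0.0], [-0.0, 0.001, -1.0]]
force: [-0.3, -0.0, -1.4]
opening: 24.7
grip_force: 44.4
```

```bash
python3 - <<'E'
from w import *
o,s,T=wrist(); t=eyes.snapshot('side')
print(o['clock'],o['position'],o['opening'],o['force'],np.round(o['eef_rot'],3).tolist())
v=cv2.resize(t['img'][100:220,230:390],None,fx=3,fy=3,interpolation=2)
w=cv2.resize(s['img'],(480,360))
cv2.imwrite('pics/w4.png',cv2.convertScaleAbs(np.hstack([cv2.resize(s['img'][84:384,100:400],(360,360)),v[:,:430]])[...,::-1],alpha=1.5))
E
```

```text
12.9667 [ 620.6613054  -281.61104737  104.15017415] 24.680496926744787 [-0.28824458 -0.0399565  -1.36127884] [[0.119, 0.993, 0.001], [0.993, -0.119, -0.0], [-0.0, 0.001, -1.0]]
```

View pics/w4.png

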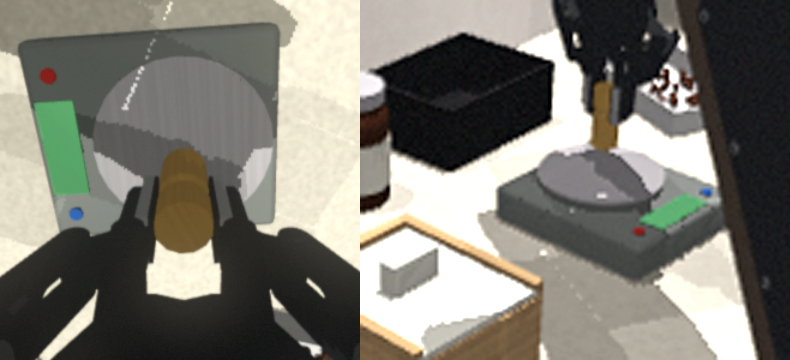

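The weight hangs upright above the pan in both views. I'll lower it gently, about 26 mm to contact.

Emit:
play_rows([
  [0, 0, 1.0, 0, 0, 0, -1],
  [0, 0, 0.8, 0, 0, 0, -1],
  [0, 0, 0.4, 0, 0, 0, -1],
  [0, 0, 0.2, 0, 0, 0, -1],
  [0, 0, 0.1, 0, 0, 0, -1],
  [0, 0, 0, 0, 0, 0, -1],
  [0, 0, 0, 0, 0, 0, -1],
])

```text
clock: 13.65
position: [620.4, -281.9, 78.6]
eef_rot: [[0.119, 0.993, 0.0], [0.993, -0.119, -0.0], [-0.0, 0.0, -1.0]]
force: [0.5, 1.3, -2.5]
opening: 24.9
grip_force: 44.4
```

Emit:
play_rows([
  [0, 0, 0.05, 0, 0, 0, -1],
  [0, 0, 0.05, 0, 0, 0, -1],
  [0, 0, 0, 0, 0, 0, -1],
  [0, 0, 0, 0, 0, 0, -1],
])

```text
clock: 13.98
position: [620.3, -281.9, 77.6]
eef_rot: [[0.119, 0.993, 0.0], [0.993, -0.119, -0.0], [-0.0, 0.0, -1.0]]
force: [0.4, 0.6, -2.2]
opening: 24.5
grip_force: 44.4
```

Emit:
play_rows([
  [0, 0, 0.05, 0, 0, 0, -1],
  [0, 0, 0, 0, 0, 0, -1],
  [0, 0, 0, 0, 0, 0, -1],
])

```text
clock: 14.23
position: [620.4, -281.9, 77.5]
eef_rot: [[0.119, 0.993, 0.0], [0.993, -0.119, -0.0], [-0.0, 0.001, -1.0]]
force: [-1.1, 2.1, 4.8]
opening: 24.5
grip_force: 45.0
```

Emit:
play_rows([
  [0, 0, 0.05, 0, 0, 0, -1],
  [0, 0, 0, 0, 0, 0, -1],
  [0, 0, 0, 0, 0, 0, -1],
])

```text
clock: 14.48
position: [620.4, -282.0, 77.5]
eef_rot: [[0.119, 0.993, 0.001], [0.993, -0.119, -0.001], [-0.0, 0.001, -1.0]]
force: [-3.2, 0.6, 8.3]
opening: 24.5
grip_force: 45.4
```

Contact: the force has gone from -2 to +8 N. I'll release slowly and retreat.

Emit:
play_rows([
  [0, 0, 0, 0, 0, 0, -0.4],
  [0, 0, 0, 0, 0, 0, -0.35],
  [0, 0, 0, 0, 0, 0, -0.3],
  [0, 0, 0, 0, 0, 0, -0.2],
  [0, 0, 0, 0, 0, 0, 0],
  [0, 0, 0, 0, 0, 0, 0.3],
  [0, 0, 0, 0, 0, 0, 0.6],
  [0, 0, 0, 0, 0, 0, 0.6],
  [0, 0, 0, 0, 0, 0, 0.6],
])

```text
clock: 15.23
position: [620.3, -281.9, 76.5]
eef_rot: [[0.119, 0.993, -0.0], [0.993, -0.119, -0.0], [-0.0, -0.0, -1.0]]
force: [0.1, 0.5, -0.6]
opening: 68.4
grip_force: 0.0
```

Emit:
play_rows([
  [0, 0, -1.0, 0, 0, 0, 0.6],
  [0, 0, -2.0, 0, 0, 0, 0.6],
  [0, 0, -2.5, 0, 0, 0, 0.6],
  [0, 0, -2.5, 0, 0, 0, 0.6],
  [0, 0, -2.5, 0, 0, 0, 0.6],
  [-2.5, 0, -2, 0, 0, 0, 0.6],
  [-3, 0, 0, 0, 0, 0, 0.6],
  [-3, 0, 0, 0, 0, 0, 0.6],
  [0, 0, 0, 0, 0, 0, 0.6],
  [0, 0, 0, 0, 0, 0, 0.6],
  [0, 0, 0, 0, 0, 0, 0.6],
])

```text
clock: 16.15
position: [610.0, -365.9, 201.8]
eef_rot: [[0.12, 0.993, -0.0], [0.993, -0.12, 0.0], [0.0, -0.0, -1.0]]
force: [0.4, -0.0, -0.1]
opening: 68.5
grip_force: 0.0
```

```bash
python3 - <<'E'
from w import *
o,s,T=wrist(); t=eyes.snapshot('side')
print(o['clock'],o['position'],o['opening'],o['force'])
cv2.imwrite('pics/w5.png',cv2.convertScaleAbs(np.hstack([cv2.resize(s['img'][20:320,100:400],(384,384)),t['img'][:,:400]])[...,::-1],alpha=1.5))
I=s['img'].astype(int);R,G,B=I[...,0],I[...,1],I[...,2]
c=big((R>1.6*B)&(R>60)&(np.arange(384)<230)[:,None])[0];P=ray(s,c[:,0],108,T)[:,:2].astype(np.float32);print(cv2.boundingRect(c),cv2.minAreaRect(P))
E
```

```text
16.15 [ 610.01419317 -365.91780599  201.77529436] 68.51961101318577 [ 0.38257249 -0.04137751 -0.0886392 ]
(239, 81, 30, 32) ((620.6014404296875, -280.4935607910156), (24.457805633544922, 24.34686851501465), 83.0828628540039)
```

View pics/w5.png

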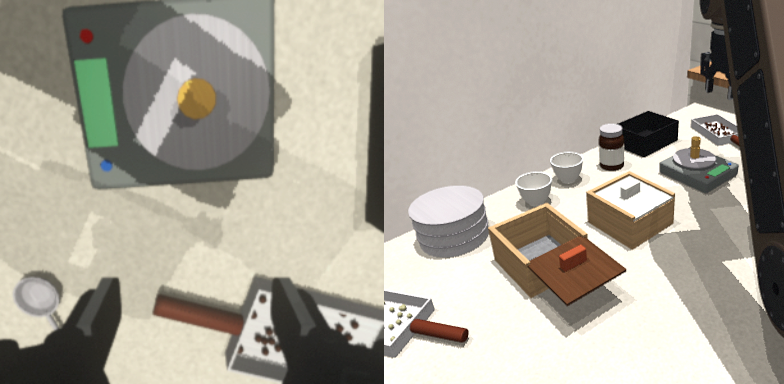

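The weight stands upright in the middle of the pan (left view, about (196,98)). The walnut lid is open and the white lid shut (right view), and the gripper is clear.

```bash
python3 -c "
from plant import ticket
print(ticket.finish_job())"
```

```text
the job is handed in; nothing more can be done
None
```

The job is handed in: the walnut lid is open about 128 mm, the check weight stands upright about 2 mm from the pan's centre, and the white-lidded box stayed shut. The arm was clear at 16 s on the robot's clock, and no pass/fail verdict was returned.

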